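# Set and lock the polariser lever at the marked angle

### The job

Swing the lever of the polariser stage round to the steel marker clipped on its rim and lock it there: push the black knob at its end fully down, so that the pin under it drops into the hidden locking pocket at the marker and stays in. The pocket can lie a few degrees to either side of the marker, so feel for it; do not lock the lever in one of the other pockets farther off, do not force the mechanism, and do not disturb the bottle, the dish and the brass weight beside it.

Things in the scene. Friction and masses are not known exactly. Their poses are not given: they have to be found in the camera images.
- stage: polariser stage: grey round base, 224 mm across, top face 38 mm high, fixed on the worktop. Origin: centre of its underside, on the lever's vertical pivot axis. Its -x axis points to the middle of its scale (lever angle 0). The black arc on its top, radius 85 mm, is the pin's slot; under it, invisible, lies a ring of flat land with three pockets (see pin)
- lever (a joint): angle of the lever about the stage's vertical pivot, rad; 0 = lever along the stage's -x axis, growing counter-clockwise seen from above (at 0 the end of the lever then moves to the stage's -y). Range -1.15 to 1.15; at the start it stands at -1.05 to -0.8. It stays where it is left; moving it takes about 1 N at the knob
- lever_tip (a point): outer end of the lever's small pointer, 107 mm from the pivot, 44 mm above the worktop; its x axis points from the tip to the pivot. The lever is an aluminium bar 14 mm wide, z 42 to 50 mm, turning round a 60 mm cell in the middle of the stage
- knob_top (a point): centre of the flat top of the black knob on the lever, 85 mm from the pivot; knob 31 mm across, 14 mm tall, on a 10 mm stem; top 84 mm high when up. A spring in it yields up to 6 mm (1.5 N to start, then 0.9 N/mm). A fingertip pressing it with 4 to 6 N carries the lever along by friction. With the pin fully down its top is 73 mm high, or 67 mm with the spring pressed flat too
- pin (a joint): depth of the locking pin under the knob, m: 0 = up, 0.003 = stopped by land, 0.011 = fully down in a pocket; takes 1 N, stays where left. Over a pocket (play 1.5 mm either side) the knob's spring snaps it down some mm and the lever is blocked sideways; press on to the bottom. Right pocket: within 0.11 rad of the marker; wrong ones: 0.42 rad (36 mm) either side of it
- marker (a joint): angle of the steel marker about the same pivot, same zero and sense as the lever, rad; it is clamped and does not move; between -0.3 and 0.5
- marker_tab (a point): top of the steel marker clip on the rim, 114 mm from the pivot, 40 mm high; its x axis points to the pivot. The clip is 12 mm wide and has a small dark screw on its outside
- dropper_bottle: brown dropper bottle, 42 mm across, 108 mm tall, standing left of the stage; origin at the centre of its underside; leave it alone
- dish: glass petri dish, 64 mm across, 14 mm high, right of the stage; origin at the centre of its underside; leave it alone
- brass_weight: brass weight, 21 mm across, 32 mm tall, right of the stage; origin at the centre of its underside; leave it alone
There are look-alikes about, which are no part of the job. There is more than one size of the stage; the one meant has the size given above.

How it is judged (in metres and radians):
At the end, for the whole second after the job is handed in: the pin is at least 9 mm down (in a pocket), the lever points within 0.2 rad of the marker, and it is at rest (value of joint pin above 0.009 m and angle between the x axis of lever_tip and the x axis of marker_tab, either way round below 0.2 rad and velocity of joint lever between -0.02 and 0.02 rad/s); the robot touches nothing.
It fails at once if the mechanism is forced: the fingers press on the stage or its lever with more than 40 N (contact force between the fingers and stage above 40 N).
It fails at once if the bottle, dish or weight is moved more than 20 mm or tipped (distance of any of dropper_bottle, dish, brass_weight from where it was at the start of the episode above 0.02 m or angle between any of dropper_bottle, brass_weight's own z axis and vertical above 0.4 rad).
It also fails if it takes over 72 s, if anything falls off the work surface, if the arm or the gripper's body presses on something with over 40 N, if the wrist force passes 120 N, or if a joint passes its speed limit or range.

### The arm

A 6-joint arm with a two-finger parallel gripper is mounted at the origin on the work surface; the furniture and walls round the work are solid. World frame = base frame: x ahead of the robot, y to its left, z up, the work surface at z = 0. Lengths are in m, angles in degrees, forces in N, time in s.
With the tool pointing down it reaches from about 0.4 to 0.825 m from the base axis. Payload 7 kg.
Tool frame: the origin (TCP) lies midway between the tips of the shut fingers; the grasp point (between the pads) lies ctrl.tcp_to_grasp behind it (ctrl.tcp_to_grasp is the distance from the TCP to the grasp point, in m); z points along the fingers, y is the line along which they close (so a half turn about z gives the same grasp; the last joint's range is limited). The gripper opens to 88 mm and grips with 3 to 60 N. Pads are 19 mm wide; open, the fingers measure 130 mm over their backs; the gripper's body (78 mm by 193 mm) begins 47 mm behind the grasp point.
Start: joints at [-54.253, 20.546, 0.682, 0, -70.136, -16.507], TCP at [0.222, -0.637, 0.227] pointing down, gripper open.
Joint ranges: [-176.03, 176.03], [-82.01, 121.73], [-58.28, 71.71], [-173.87, 95.51], [-174.79, -0.11], [-173.66, 173.66]. Speed limits (degrees/s): [136.94, 136.94, 172.46, 180, 180, 180].

### API

Orientations are given as [roll, pitch, yaw] about the fixed x, y, z axes, in that order (R = Rz(yaw) Ry(pitch) Rx(roll)).
In Python, from plant import ctrl, imaging, close_job gives the robot as it stands.
- The arm moves only by the shell command python3 -m crank 'ROWS'. ROWS is JSON, a list of rows, each a list of 3 entries, a list of its own where there are three numbers: the shift along the world's x, y, z in m, then the turn, a rotation vector about the world's x, y, z in degrees, then the opening, from -1 (shut) to 1 (fully open), so that 0 is half open. A call has 1 to 12 rows; each row shifts and turns the commanded pose from where the row before left it; what a row does not reach is not made up. A row lasts 1/10 s, in which the tool goes at most 50 mm and 8.59 degrees, less where a joint would pass 70% of its speed; a pose out of reach is approached as far as the arm can. A call is refused whole if a number of a shift passes 0.05 or a number of a turn 8.59, either way. A call with a gripper value outside its range is refused whole. The fingers move at their own pace and stop on an object; the grip force is fixed at half the most. Time passes only in rows, so rows that do not move let the fingers close. It gives the time, the measured TCP pose, the force, the opening and the grip force at its end, in the units of the state.
- ctrl.get_obs(): the state, without advancing time (a new reading comes with each control period).
- imaging.snapshot(name): name is "side" or "top" or "wrist"; returns (picture, depth): 384x512x3 uint8, blue, green, red; 384x512 float32, m along the optical axis (not along the pixel's ray), 0 where there is no reading.
- imaging.camera_model(name): a dict with "mtx" (3x3 intrinsics, pixels), "R" (3x3) and "t" (3): a world point X has camera coordinates R X + t. Camera axes: x right, y down, z forward; pixel columns grow to the right and rows downward; lengths in m; the calibration is good to about 2 mm. A picture is of the moment at which its call begins: read the wrist's pose just before it. camera_model takes no time and is no camera call; for the wrist camera it gives the pose at the moment of the call.
- close_job(): hands the job in; it is judged then, once.
The state is a dict: "clock": time; "joint_pos": joint angles; "qvel": joint speeds; "tau": joint torques, N m; "tool_pos": TCP position; "orientation": TCP orientation; "force": force on the tool from outside, world axes, zero at the start; "moment": the same for the moment, N m; "opening": finger opening in m; "gripper_force": force on a finger pad.
Only numpy, scipy, OpenCV 4.12 (cv2) and the standard library are available. Lean on these libraries where they do the work, as an engineer would, in place of code of your own. Each camera call takes 0.05 s, during which the arm holds its last target. There are 200 camera calls.

## Working session

There is one attempt and no reset: what is moved stays moved. The work goes in short steps, Python scripts to look and compute and a shell command to move; the robot and the scene stay as the last step left them, time stands still between calls to the robot, and variables do not carry over. Pictures are saved under pics/ and viewed, at most 10 in all, crops included, and the job is handed in when it is done.

```bash
mkdir -p pics
cat > look.py <<'E'
import sys,cv2,numpy as np
from plant import ctrl,imaging
def ray(m,u,v,z):
    R=np.array(m["R"]);t=np.array(m["t"]);K=np.array(m["mtx"])
    c=-R.T@t; d=R.T@np.linalg.solve(K,np.array([u,v,1.]))
    return c+d*(z-c[2])/d[2]
def proj(m,X):
    p=np.array(m["mtx"])@(np.array(m["R"])@np.array(X)+np.array(m["t"])); return p[:2]/p[2]
E
python3 - <<'E'
from look import *
o=ctrl.get_obs();print(o);print(ctrl.tcp_to_grasp)
ims=[]
for n in("top","side"):
    m=imaging.camera_model(n);b,d=imaging.snapshot(n);np.savez(n,b=b,d=d);ims.append(b)
    print(n,m)
    cv2.imwrite(f"pics/{n}1.png",cv2.resize(b,(800,600),interpolation=cv2.INTER_CUBIC))
E
```

```text
{'clock': 0.0, 'joint_pos': array([-5.42531067e+01,  2.05895232e+01,  6.32143716e-01, -2.00891919e-02,
       -7.01366870e+01, -1.65078782e+01]), 'qvel': array([ 0.0049262 , -0.03345337,  0.0834867 ,  0.05950857,  0.05348231,
       -0.03611792]), 'tau': array([-2.54631332e-04, -5.82707655e+01,  2.93075985e+01,  6.99760839e+00,
        7.22437195e-03, -1.06453458e-04]), 'tool_pos': array([ 0.22222974, -0.63682751,  0.225632  ]), 'orientation': array([ 1.79904444e+02, -8.62458345e-03, -1.60767819e+02]), 'force': array([-0.62219263,  0.13659772, -0.69514336]), 'moment': array([-0.00587978, -0.01067192, -0.04133375]), 'gripper_force': 0.0, 'opening': 0.08746275734548721}
0.0188
top {'mtx': array([[482.49037223,   0.        , 263.88907083],
       [  0.        , 482.49037223, 200.38744026],
       [  0.        ,   0.        ,   1.        ]]), 'R': array([[ 0.00902461, -0.99965994,  0.02446536],
       [-0.99668012, -0.0109721 , -0.08067435],
       [ 0.08091535, -0.02365608, -0.99644021]]), 't': array([-0.28848956,  0.45125884,  1.29441082])}
side {'mtx': array([[493.12223101,   0.        , 253.58861831],
       [  0.        , 493.12223101, 194.97192162],
       [  0.        ,   0.        ,   1.        ]]), 'R': array([[-0.9136671 , -0.40644851, -0.00346873],
       [-0.13316442,  0.30738523, -0.94222161],
       [ 0.38403081, -0.86041498, -0.33497225]]), 't': array([0.29074097, 0.23308889, 0.70385363])}
```

View pics/top1.png

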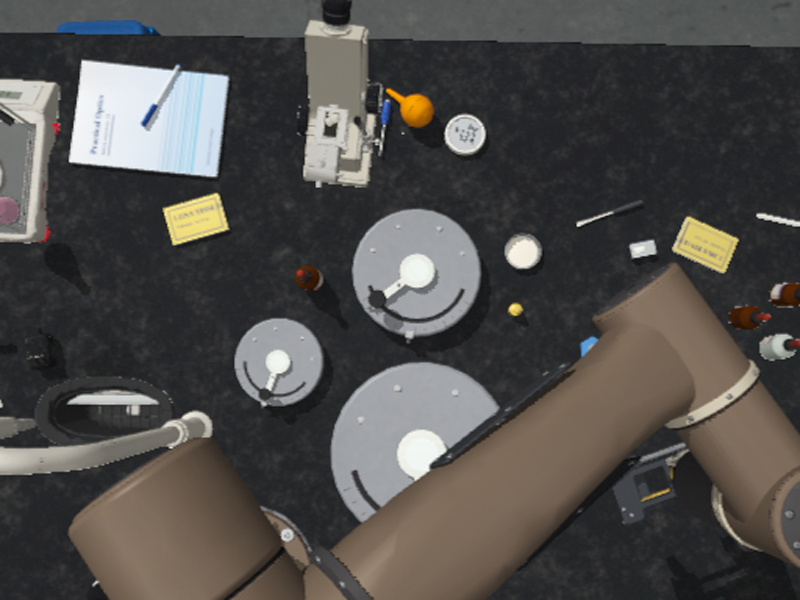

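View pics/side1.png

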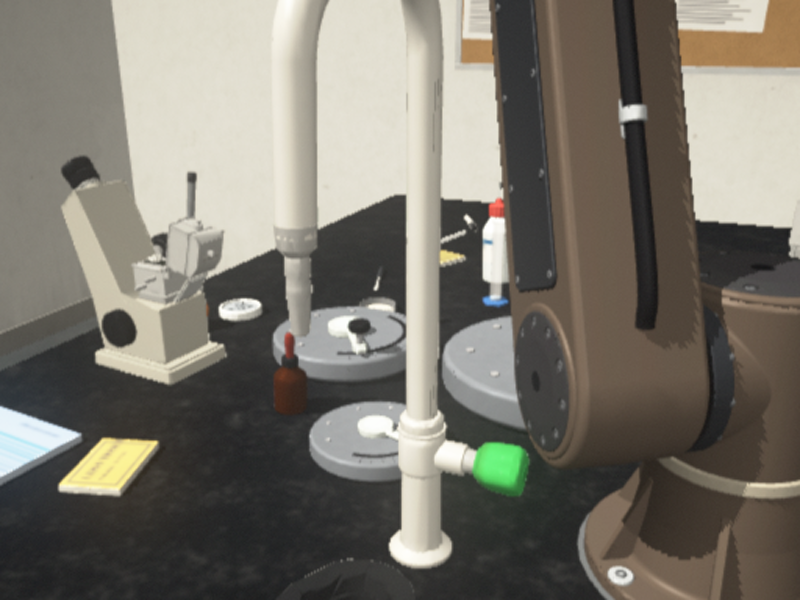

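The top view shows the 224 mm stage at about (417,271). Its knob is at (377,297), a clip with a screw sits on the rim near (409,334), the bottle is to the left, and the dish and weight are to the right. Next I'll compute the geometry.

Run:
```python
from look import *
from scipy.optimize import least_squares
f=np.load("top.npz");b=f["b"];d=f["d"];m=imaging.camera_model("top")
s=512/800
# stage top: depth-based points
K=np.array(m["mtx"]);R=np.array(m["R"]);t=np.array(m["t"])
v,u=np.mgrid[:384,:512]
P=np.stack([(u-K[0,2])/K[0,0]*d,(v-K[1,2])/K[1,1]*d,d],-1)-t
W=P@R
k=(np.abs(W[...,2]-.038)<.008)&(u>345*s)&(u<490*s)&(v>200*s)&(v<345*s)&(d>0)
cs,_=cv2.findContours(k.astype(np.uint8),cv2.RETR_EXTERNAL,cv2.CHAIN_APPROX_NONE)
c=max(cs,key=cv2.contourArea)[:,0]
w=np.array([ray(m,a,e,.038)[:2] for a,e in c])
r=least_squares(lambda p:np.hypot(*(w-p[:2]).T)-p[2],[*w.mean(0),.11],loss='soft_l1',f_scale=.001)
print("centre,rad",r.x)
c0=r.x[:2]
g=cv2.cvtColor(b,cv2.COLOR_BGR2GRAY)
kk=(g<55)&(W[...,2]>.072)&(W[...,2]<.1)&(np.hypot(W[...,0]-c0[0],W[...,1]-c0[1])<.12)
vs,us=np.nonzero(kk);kn=ray(m,us.mean(),vs.mean(),.084);print("knob",kn,len(us),np.hypot(*(kn[:2]-c0)))
mk=ray(m,409*s,333*s,.04);print("marker rough",mk,np.hypot(*(mk[:2]-c0)))
for n,q,z in(("bottle",(307,277),.1),("dish",(522,251),.01),("weight",(515,309),.032),("cell",(417,271),.05)):print(n,ray(m,q[0]*s,q[1]*s,z))
x,y=int(417*s),int(271*s)
cv2.imwrite("pics/crop.png",cv2.resize(b[y-45:y+50,x-55:x+55],None,fx=6,fy=6,interpolation=cv2.INTER_CUBIC));print(x-55,y-45)
```

```text
centre,rad [ 0.52483535 -0.28844561  0.10983856]
knob [ 0.47333301 -0.2239306   0.084     ] 87 0.08255106409411216
marker rough [ 0.41829856 -0.27811623  0.04      ] 0.10703636909793526
bottle [ 0.50536103 -0.10852588  0.1       ]
dish [ 0.56811981 -0.47847121  0.01      ]
weight [ 0.46242246 -0.46222043  0.032     ]
cell [ 0.52442038 -0.29065325  0.05      ]
211 128
```

View pics/crop.png

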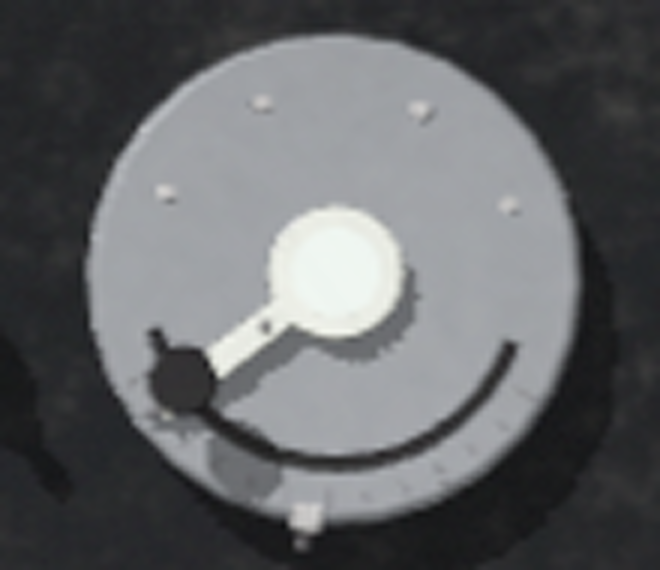

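Run:
```python
from look import *
m=imaging.camera_model("top");q=imaging.camera_model("side");c=np.array([.5247,-.2890])
for n,p,z in(("tab",(307,518),.04),("screw",(301,543),.036),("knob",(182,379),.084),("cell",(336,271),.055),("slotA",(155,335),.038),("slotB",(512,345),.038)):
    w=ray(m,211+p[0]/6,128+p[1]/6,z)[:2]; e=w-c; print(n,w,np.hypot(*e),np.arctan2(-e[1],-e[0]))
for p in((420,550),(295,330)):print("tap",ray(q,p[0]*.64,p[1]*.64,0))
print("tap top", [ray(m,195*.64,430*.64,z) for z in(.2,.4)])
```

```text
tab [ 0.41505039 -0.27923824] 0.110083279078195 -0.08879276844175217
screw [ 0.40401402 -0.27673427] 0.12130767945912357 -0.10128561566034233
knob [ 0.47247359 -0.22361316] 0.08368414893368918 -0.8968304413851447
cell [ 0.52447138 -0.29082025] 0.0018345493682725132 1.4458518252751122
slotA [ 0.49680994 -0.2101538 ] 0.08363359566939059 -1.2308047103650122
slotB [ 0.49418034 -0.37099961] 0.08749505916696235 1.2144890786219902
tap [0.25162097 0.09515631 0.        ]
tap [ 0.65030247 -0.34289556  0.        ]
tap top [array([0.2626022 , 0.04033206, 0.2       ]), array([ 0.27760738, -0.01140364,  0.4       ])]
```

```bash
python3 -m crank '[[[0.02,0.04,0],[0,0,0],-1],[[0.02,0.04,0],[0,0,0],-1],[[0.02,0.04,0],[0,0,0],-1],[[0.02,0.04,0],[0,0,0],-1],[[0.02,0.04,0],[0,0,0],-1],[[0.03,0.04,0],[0,0,0],-1],[[0.03,0.04,0],[0,0,0],-1],[[0.03,0.04,0],[0,0,0],-1]]'
```

```text
clock: 0.9
tool_pos: [0.413, -0.3154, 0.2266]
orientation: [180.0, 0.0, -160.8]
force: [0.9, -0.6, 0.6]
opening: 0.0292
gripper_force: 0.0
```

```bash
python3 -m crank '[[[0.032,0.04,-0.02],[0,0,0],-1],[[0.032,0.04,-0.02],[0,0,0],-1],[[0.032,0.04,-0.02],[0,0,0],-1],[[0,0,-0.03],[0,0,0],-1],[[0,0,0],[0,0,0],-1]]'
python3 - <<'E'
from look import *
b,d=imaging.snapshot("wrist");m=imaging.camera_model("wrist");print(ctrl.get_obs()["tool_pos"])
for p in([.4726,-.2236,.084],[.4103,-.2786,.04],[.5247,-.2905,.05],[.509,-.197,.072]):print(proj(m,p)*1.25)
cv2.imwrite("pics/w1.png",cv2.resize(b,None,fx=1.25,fy=1.25))
E
```

```text
clock: 1.4
tool_pos: [0.4975, -0.2064, 0.1381]
orientation: [179.8, -0.4, -160.7]
force: [-1.2, -0.1, -0.9]
opening: 0.0008
gripper_force: 0.0
[ 0.49823715 -0.20760317  0.14038214]
[310.33524955 213.35804421]
[267.91220041  98.40388358]
[207.25443555 241.16679995]
[329.39740269 270.25086833]
```

View pics/w1.png

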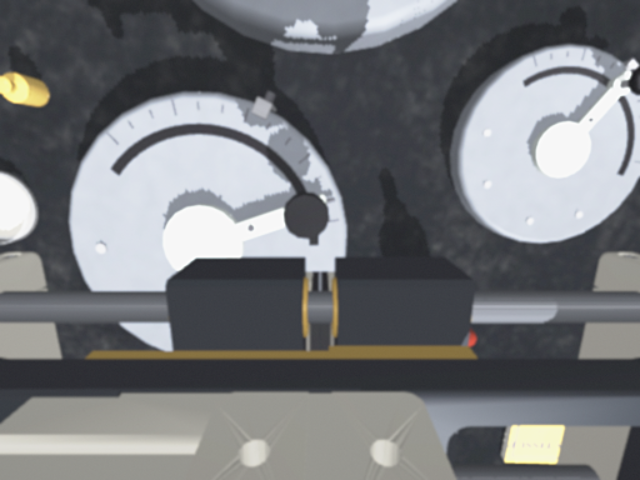

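```bash
python3 -m crank '[[[0.002,0,-0.02],[0,0,0],-1],[[0,0,-0.02],[0,0,0],-1],[[0,0,-0.015],[0,0,0],-1],[[0,0,-0.01],[0,0,0],-1],[[0,0,0],[0,0,0],-1],[[0,0,0],[0,0,0],-1]]'
python3 - <<'E'
from look import *
b,d=imaging.snapshot("wrist");m=imaging.camera_model("wrist");print(ctrl.get_obs()["tool_pos"])
g=b.max(2)
cv2.imwrite("pics/w2.png",cv2.resize(b,None,fx=1.25,fy=1.25))
for p in([.4726,-.2236,.084],[.4103,-.2786,.04]):print(proj(m,p)*1.25)
E
```

```text
clock: 2.05
tool_pos: [0.5021, -0.2088, 0.0781]
orientation: [-180.0, 0.1, -160.8]
force: [0.3, 0.3, 0.8]
opening: 0.0005
gripper_force: 0.0
[ 0.50230354 -0.20866491  0.07823901]
[311.77393413 227.37830188]
[254.58250511  70.6894236 ]
```

View pics/w2.png

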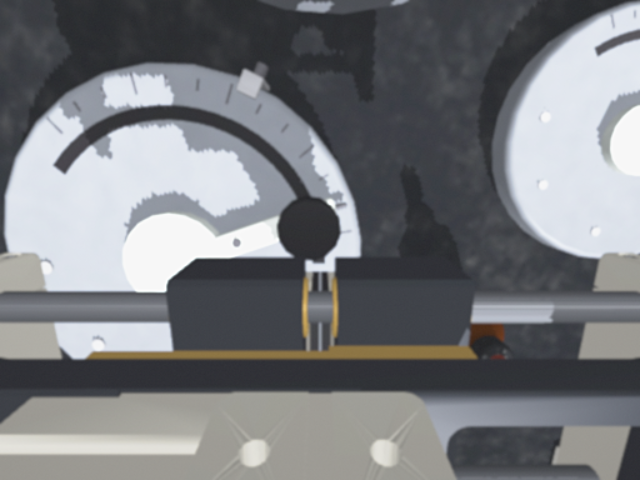

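The wrist view puts the knob at (309,229), directly ahead of the shut fingers, and the clip at (250,82). The way is clear, so I'll push along the arc.

```bash
python3 -m crank '[[[-0.005,-0.002,-0.005],[0,0,0],-1],[[-0.005,-0.002,0],[0,0,0],-1],[[-0.005,-0.002,0],[0,0,0],-1],[[-0.005,-0.003,0],[0,0,0],-1],[[-0.005,-0.003,0],[0,0,0],-1],[[-0.0045,-0.003,0],[0,0,0],-1],[[-0.004,-0.004,0],[0,0,0],-1],[[-0.004,-0.004,0],[0,0,0],-1],[[-0.004,-0.004,0],[0,0,0],-1],[[0,0,0],[0,0,0],-1],[[0,0,0],[0,0,0],-1]]'
cat >> look.py <<'E'
def knob(z=.084,save=None):
    b,d=imaging.snapshot("wrist");m=imaging.camera_model("wrist");g=cv2.GaussianBlur(b.max(2),(3,3),0)
    if save:cv2.imwrite(save,cv2.resize(b,None,fx=1.25,fy=1.25))
    c=np.array([.5247,-.2905]);h=np.zeros_like(g)
    # dark blob near expected ring, above the fingers
    K=np.array(m["mtx"]);v,u=np.mgrid[:384,:512]
    P=(np.stack([(u-K[0,2])/K[0,0]*d,(v-K[1,2])/K[1,1]*d,d],-1)-m["t"])@np.array(m["R"])
    r=np.hypot(P[...,0]-c[0],P[...,1]-c[1])
    k=((d>0)&(P[...,2]>.06)&(P[...,2]<.092)&(r>.06)&(r<.11)&(g<70)&(v<205)).astype(np.uint8)
    n,_,st,ce=cv2.connectedComponentsWithStats(k)
    i=1+st[1:,4].argmax(); w=ray(m,*ce[i],z)[:2];e=w-c
    return st[i],w,np.hypot(*e),np.arctan2(-e[1],-e[0])
E
python3 - <<'E'
from look import *
print(ctrl.get_obs()["tool_pos"]);print(knob(save="pics/w3.png"))
E
```

```text
clock: 3.2
tool_pos: [0.4594, -0.2352, 0.0717]
orientation: [180.0, -0.1, -160.8]
force: [0.3, -0.6, 0.2]
opening: 0.0005
gripper_force: 0.0
[ 0.45938092 -0.23524891  0.07174382]
(array([ 188,  172,   52,   33, 1373], dtype=int32), array([ 0.43983959, -0.26802134]), np.float64(0.0877871219859732), np.float64(-0.2589427563441083))
```

View pics/w3.png

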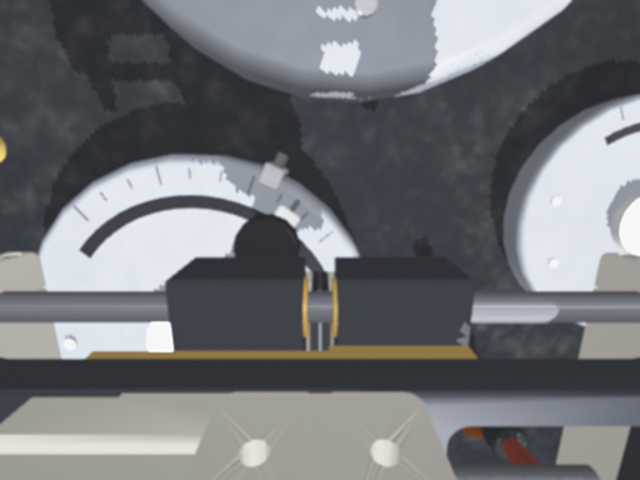

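The pointer tip at (287,215) is just short of the clip at (272,175), and the lever is at about -0.265 against the marker at about -0.105. I'll lift now and come over the knob.

```bash
python3 -m crank '[[[0.002,0.004,0],[0,0,0],-1],[[0,0,0.02],[0,0,0],-1],[[0,0,0.012],[0,0,0],-1],[[0,0,0],[0,0,0],-1],[[-0.0097,-0.0187,0],[0,0,0],-1],[[-0.0095,-0.0185,0],[0,0,0],-1],[[0,0,-0.01],[0,0,0],-1],[[0,0,-0.004],[0,0,0],-1],[[0,0,0],[0,0,0],-1],[[0,0,0],[0,0,0],-1]]'; python3 -m crank '[[[0,0,-0.002],[0,0,0],-1],[[0,0,-0.002],[0,0,0],-1],[[0,0,0],[0,0,0],-1]]';python3 -m crank '[[[0,0,-0.002],[0,0,0],-1],[[0,0,0],[0,0,0],-1]]';python3 -m crank '[[[0,0,-0.002],[0,0,0],-1],[[0,0,0],[0,0,0],-1]]'
```

```text
clock: 4.25
tool_pos: [0.4431, -0.2679, 0.0897]
orientation: [180.0, -0.0, -160.7]
force: [-0.6, -0.6, -0.2]
opening: 0.0003
gripper_force: 0.0
clock: 4.55
tool_pos: [0.443, -0.2682, 0.0858]
orientation: [180.0, -0.0, -160.7]
force: [0.6, -0.0, 0.3]
opening: 0.0006
gripper_force: 0.0
clock: 4.75
tool_pos: [0.443, -0.2683, 0.0838]
orientation: [180.0, -0.0, -160.8]
force: [-0.5, -0.3, 0.2]
opening: 0.0009
gripper_force: 0.0
clock: 4.95
tool_pos: [0.443, -0.2684, 0.0818]
orientation: [180.0, -0.0, -160.8]
force: [0.1, 0.4, 0.5]
opening: 0.0008
gripper_force: 0.0
```

```bash
for i in 1 2; do python3 -m crank '[[[0,0,-0.002],[0,0,0],-1],[[0,0,0],[0,0,0],-1]]' | egrep 'tool|force'; done; python3 -m crank '[[[0,0,-0.001],[0,0,0],-1],[[0,0,0],[0,0,0],-1],[[0,0,0],[0,0,0],-1]]'|egrep 'tool|force'
```

```text
tool_pos: [0.443, -0.2684, 0.08]
force: [0.3, -0.0, 1.8]
gripper_force: 1.1
tool_pos: [0.4431, -0.2685, 0.078]
force: [0.1, 0.7, 3.3]
gripper_force: 1.9
tool_pos: [0.4431, -0.2685, 0.0772]
force: [-1.3, -0.4, 3.5]
gripper_force: 2.2
```

```bash
python3 -m crank '[[[0,0,-0.0007],[0,0,0],-1],[[-0.0003,-0.001,0],[0,0,0],-1],[[-0.0003,-0.001,0],[0,0,0],-1],[[0,0,0],[0,0,0],-1]]'|egrep 'tool|force'; python3 -m crank '[[[-0.0003,-0.001,0],[0,0,0],-1],[[-0.0003,-0.001,0],[0,0,0],-1],[[0,0,0],[0,0,0],-1]]'|egrep 'tool|force';  python3 -m crank '[[[-0.0002,-0.001,0],[0,0,0],-1],[[-0.0002,-0.001,0],[0,0,0],-1],[[0,0,0],[0,0,0],-1]]'|egrep 'tool|force'
```

```text
tool_pos: [0.4427, -0.2702, 0.0764]
force: [-0.2, 2.2, 5.7]
gripper_force: 2.6
tool_pos: [0.4414, -0.2723, 0.0759]
force: [-0.2, 0.6, -0.9]
gripper_force: 0.0
tool_pos: [0.4412, -0.2745, 0.0761]
force: [-0.5, -0.5, 1.0]
gripper_force: 0.0
```

```bash
python3 -m crank '[[[0.0007,0.003,0],[0,0,0],-1],[[0,0,-0.002],[0,0,0],-1],[[0,0,-0.002],[0,0,0],-1],[[0,0,0],[0,0,0],-1]]'|egrep 'tool|force'; python3 -m crank '[[[0,0,-0.002],[0,0,0],-1],[[0,0,-0.001],[0,0,0],-1],[[0,0,0],[0,0,0],-1]]'|egrep 'tool|force';  python3 -m crank '[[[0,0,-0.001],[0,0,0],-1],[[0,0,-0.001],[0,0,0],-1],[[0,0,0],[0,0,0],-1]]'|egrep 'tool|force'
```

```text
tool_pos: [0.4422, -0.2713, 0.0722]
force: [-0.3, 0.8, 2.7]
gripper_force: 1.2
tool_pos: [0.4422, -0.2714, 0.0694]
force: [-1.6, -0.1, 5.2]
gripper_force: 2.4
tool_pos: [0.4422, -0.2715, 0.0676]
force: [-1.9, 1.0, 6.0]
gripper_force: 3.2
```

```bash
python3 -m crank '[[[0,0,-0.001],[0,0,0],-1],[[0,0,-0.0005],[0,0,0],-1],[[0,0,0],[0,0,0],-1],[[0,0,0],[0,0,0],-1]]'|egrep 'tool|force'; python3 -m crank '[[[0,0,0.01],[0,0,0],-1],[[0,0,0.02],[0,0,0],-1],[[0,0.02,0.03],[0,0,0],-1],[[0.02,0.04,0.03],[0,0,0],-1],[[0.04,0.03,0],[0,0,0],-1],[[0.02,0,0],[0,0,0],-1],[[0,0,0],[0,0,0],-1],[[0,0,0],[0,0,0],-1]]'
python3 - <<'E'
from look import *
print(ctrl.get_obs()["tool_pos"]);print(knob(z=.073,save="pics/w4.png"))
b,d=imaging.snapshot("wrist");m=imaging.camera_model("wrist");K=np.array(m["mtx"]);v,u=np.mgrid[:384,:512]
P=(np.stack([(u-K[0,2])/K[0,0]*d,(v-K[1,2])/K[1,1]*d,d],-1)-m["t"])@np.array(m["R"])
h=P[...,2][(d>0)&(np.hypot(P[...,0]-.4422,P[...,1]+.2715)<.010)];print("knob z",np.median(h),len(h))
h=P[...,2][(d>0)&(np.abs(np.hypot(P[...,0]-.5247,P[...,1]+.2905)-.06)<.01)&(P[...,2]<.045)];print("top z",np.median(h))
E
```

```text
tool_pos: [0.4422, -0.2717, 0.0669]
force: [-4.5, 1.3, 13.9]
gripper_force: 6.9
clock: 8.85
tool_pos: [0.5201, -0.184, 0.153]
orientation: [180.0, -0.1, -160.8]
force: [-0.7, 0.3, -0.2]
opening: 0.0001
gripper_force: 0.0
[ 0.5201277  -0.18399787  0.15301312]
(array([168,  62,  37,  36, 784], dtype=int32), array([ 0.44069898, -0.27146705]), np.float64(0.08613027498780539), np.float64(-0.22281774256983403))
knob z 0.07318499992521924 515
top z 0.038251705787100146
```

View pics/w4.png

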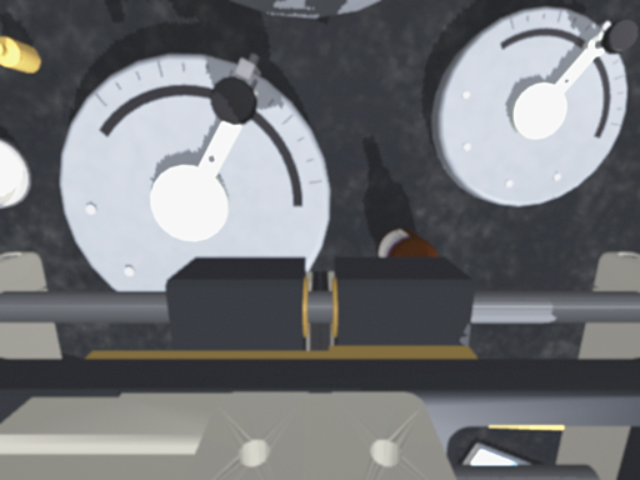

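The knob at (234,100) now has its top at 73 mm, which means the pin is fully down. The lever is beside the clip at (246,70), about 0.11 rad off, and the fingers are clear.

```bash
python3 -c "
from plant import close_job
print(close_job())"
```

```text
the job is handed in; nothing more can be done
None
```

The lever is locked about 0.11 rad from the marker with the pin fully down (knob top measured at 73 mm); the robot is clear, nothing beside the stage was touched, and the job was handed in just after 8.85 s on the robot's clock, though the hand-in returned no verdict.

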